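# Power the greenhouse bench drive and hold its run paddle

## Robot

A 7-joint arm with a two-finger parallel gripper is mounted at the origin on the work surface. World frame = base frame: x ahead of the robot, y to its left, z up, the work surface at z = 0. Lengths are in m, angles in rad, forces in N, time in s.
With the tool pointing down it reaches from about 0.4 to 0.85 m from the base axis. Payload 10.4 kg.
Tool frame: the origin (TCP) lies between the finger pads; the fingertips stand ahead of it and the grasp point (between the pads) lies 3 mm ahead of it (r.tips_ahead is the z of the fingertips in the tool frame, in m); z points along the fingers, y is the line along which they close (so a half turn about z gives the same grasp; the last joint's range is limited). The gripper opens to 87 mm and grips with 3 to 60 N. Pads are 19 mm wide; open, the fingers measure 117 mm over their backs; the gripper's body (75 mm by 190 mm) begins 51 mm behind the grasp point.
Start: joints at [-1.237, 0.332, -0.065, 1.46, 0.022, 1.35, -0.088], TCP at [0.218, 0.586, 0.245] pointing down, gripper open.
Joint ranges: [-2.6, 2.6], [-0.5, 2.12], [-1.47, 1.34], [0.16, 2.42], [-1.27, 4.41], [0.06, 2.06], [-2.6, 2.6]. Speed limits (rad/s): [2.22, 2.22, 2.79, 2.79, 3.14, 3.14, 3.14].

## Interface

Orientations are given as a unit quaternion [x, y, z, w].
In Python, from bench import telemetry, camera, get_calibration, r gives the robot as it stands.
- The arm moves only by the tool drive_tool, never from a script. Its argument "series" is one flat list of numbers, 7 for each row, row after row: the turn, a rotation vector about the tool's x, y, z in units of 5 degrees (1.0 is 5 degrees), then the shift along the tool's x, y, z in units of 40 mm (1.0 is 40 mm), then the opening, from -1 (shut) to 1 (fully open). A call has 1 to 10 rows; each row is the pose to reach, as a shift and turn from the pose commanded when the call began, along the tool's axes at that moment; what a row does not reach only later rows make up. A row lasts 1/12 s, in which the tool goes at most 41.7 mm and 7.16 degrees, less where a joint would pass 70% of its speed; a pose out of reach is approached as far as the arm can. A call with a gripper value outside its range is refused whole. The fingers move at their own pace and stop on an object; "grip_force" is the grip in N (left out, the last holds). Time passes only in rows, so rows that repeat a pose let the fingers close. It gives the time, the measured TCP pose, the force, the opening and the grip force at its end, in the units of the state.
- telemetry.read_state(): the state, without advancing time (a new reading comes with each control period).
- camera(name): name is "side" or "top"; returns the picture (384x512x3 uint8, red, green, blue); there is no depth.
- get_calibration(name): a dict with "fovy" (degrees; the focal length in pixels is half the picture's height over the tangent of half this angle, whatever the lens; pixels are square), "cx", "cy" (the principal point, pixels), "xyz" and "rotation" of the camera in the world. Camera axes: x right, y up, looking along -z (the intrinsics and any distortion apply to the point x, -y, -z); pixel columns grow to the right and rows downward; lengths in m; the calibration is good to about 2 mm. A picture is of the moment at which its call begins. get_calibration takes no time and is no camera call.
- r.close_job(): hands the job in; it is judged then, once.
The state is a dict: "time": time; "joint_positions": joint angles; "joint_vel": joint speeds; "joint_torque": joint torques, N m; "ee_pos": TCP position; "eef_rot": TCP orientation; "ft_force": force on the tool from outside, world axes, zero at the start; "torque": the same for the moment, N m; "width": finger opening in m; "grip_force": force on a finger pad.
Only numpy, scipy, OpenCV 4.12 (cv2) and the standard library are available. Lean on these libraries where they do the work, as an engineer would, in place of code of your own. Each camera call takes 0.05 s, during which the arm holds its last target. There are 200 camera calls.

## Task

Slide the blue battery pack into the metal shoe of the grey bench-drive unit, from its open flared mouth, until it clicks fully home. Then press the unit's yellow spring paddle down with the fingertips to its middle (run) position, where the paddle lies level and its pointer is on the green band, never pushing it on through to the bottom, which trips the drive. Finish while still holding the paddle there, and leave the seedling tray, tube rack and label pot where they are.

Things in the scene. Friction and masses are not known exactly. Their poses are not given: they have to be found in the camera images.
- drive_unit: Grey control unit bolted to the bench, housing 230 x 220 x 60 mm high. Origin on the bench; housing spans x -125 to 105, y -110 to 110 mm in its frame. Its +x points roughly away from the robot, z up. On its top face (deck, z = 60 mm) the steel battery shoe runs along x at y = -45 mm; the yellow paddle is at y = +60 mm.
- green_band (a point): Middle of the green band (20 mm high, centred 107 mm above the bench) on the scale post beside the paddle's free end: post 16 x 5 mm, top 160 mm above the bench, white above the green, red below. The paddle's small black pointer runs along it.
- shoe_landing (a point): Point on the flat open deck, 60 mm above the bench, axes as the drive unit. A battery set down centred here, long side along x, lies clear before the shoe; the flared mouth begins about 43 mm, the straight rails 70 mm further along +x.
- shoe_home (a point): Deck point (60 mm above the bench) under the battery's origin when fully home, 120 mm along the unit's +x from shoe_landing. Rails with inward lips: 63 mm between side walls, 52 mm between lips, lips 11 to 15 mm above deck; entry only along +x. Sprung nubs (black covers outside) resist by 8 to 14 N 38 mm before home, then 5 N, and snap into the foot's notches at home; end stop 1.5 mm beyond.
- battery: Pack of 0.3 to 0.6 kg, 52 mm high, lying left or right of the unit. Origin centre of underside, x along length. Black foot 90 (x) x 60 (y) x 8 mm, tapered corners, a notch midway on each long side; blue case 80 x 44 mm, z 8 to 26 mm; black grip rib 56 (x) x 24 (y) mm, z 26 to 52 mm, to be pinched across y. Fits either way round (half-turn symmetric).
- paddle_joint (a joint): Angle of the yellow paddle in rad: 0 released (free end leans up by 0.25), 0.25 run position (paddle level, pointer mid-green), 0.5 bottom stop; the drive trips above 0.42. A spring returns it to 0: about 3 N at the pad starts it, 6 N at run, 9 N at the bottom.
- run_paddle: Paddle 140 x 45 x 12 mm with a black rubber pad (56 x 43 mm) near its free end. Origin: centre of the pad's top, where to press; x along the paddle to its hinge, z out of the pad. Hinge axis along the unit's y, 110 mm along paddle +x and 10 mm below the origin, 105 mm above the bench. Pad top is 142 mm above the bench released, 115 mm at run.
- seedling_tray: Bystander: loose black plug tray with grass seedlings, 114 x 318 x 45 mm (seedlings to about 110 mm), origin under its centre.
- tube_rack: Bystander: light blue sample tube rack with white caps, 85 x 125 x 53 mm, origin under its centre. Lies on the side of the unit where the battery is not.
- label_pot: Bystander: terracotta pot of white plant labels, 72 mm across, 80 mm high (labels to 130 mm), origin under its centre.
Mind the look-alikes: they are no part of the job. Leave any purple look-alike of the battery alone.

How it is judged:
By the outcome, as a careful person would: the job done as asked, in the order asked, and still so for the second after the job is handed in, while the arm keeps its last pose, push and grip.
It also fails if it takes over 59 s, if anything falls off the work surface, if the arm or the gripper's body presses on something with over 40 N, if the wrist force passes 120 N, or if a joint passes its speed limit or range.

## Working session

There is one attempt and no reset: what is moved stays moved. The work goes in short steps, Python scripts to look and compute and a tool call to move; the robot and the scene stay as the last step left them, time stands still between calls to the robot, and variables do not carry over. Pictures are saved under pics/ and viewed, at most 11 in all, crops included, and the job is handed in when it is done.

Besides the shell and the picture viewer there is one more tool, called after "Call:" by a JSON object that holds its "method" and its "body", one argument or row to a line. drive_tool: Moves the arm, as the interface text tells. Its arguments: {"type":"object","properties":{"series":{"type":"array"},"grip_force":{"type":"number"}},"required":["series"]}

```bash
ls; mkdir -p pics; python3 - <<'E'
from bench import telemetry, camera, get_calibration, r
import cv2, numpy as np
for n in ("side","top"):
    print(n,get_calibration(n)); im=camera(n); cv2.imwrite(f"pics/{n}0.png",im[...,::-1])
print(telemetry.read_state(), r.tips_ahead)
E
```

```text
pics
side {'fovy': 57.8809493085887, 'cx': 258.41400619623164, 'cy': 191.59893078111634, 'xyz': array([ 0.21019533, -0.45146239,  0.83109196]), 'rotation': array([ 0.32438484, -0.10716894, -0.31298462,  0.88618842])}
top {'fovy': 57.21444136025009, 'cx': 254.91915157276551, 'cy': 186.1489889061696, 'xyz': array([0.44557622, 0.02541295, 1.06875514]), 'rotation': array([-0.06365009,  0.04853819,  0.71571899, -0.69378602])}
{'time': 0.1, 'joint_positions': array([-1.2366163 ,  0.3328277 , -0.06470439,  1.46088838,  0.02156359,
        1.3498668 , -0.08849222]), 'joint_vel': array([-0.00038684, -0.00210314, -0.00082208, -0.00184715, -0.00026457,
       -0.00120063, -0.00066735]), 'joint_torque': array([ 2.42539907e-03, -6.24553585e+01,  2.51002971e-02, -3.90713847e+01,
       -6.14508404e-02,  3.67334671e-02,  8.73196086e-05]), 'ee_pos': array([0.21816247, 0.58534243, 0.24380676]), 'eef_rot': array([ 1.77433622e-01,  9.84132557e-01, -6.39926662e-04, -1.04653883e-04]), 'ft_force': array([ 0.09549857, -0.45863271, -0.59346668]), 'torque': array([ 0.01119711,  0.00873665, -0.05984957]), 'grip_force': 0.0, 'width': 0.08729647884470047} 0.022
```

View pics/side0.png

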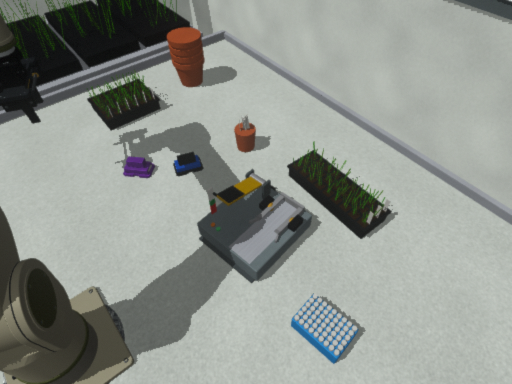

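View pics/top0.png

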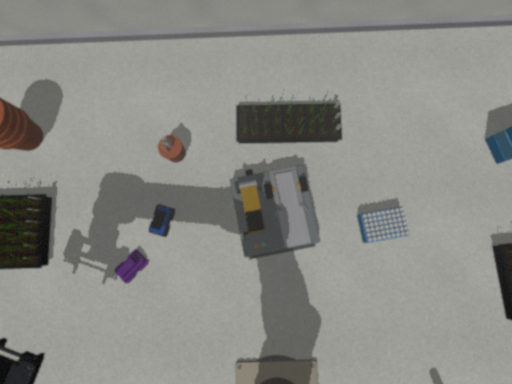

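Candidates for the battery: blue pack with a black rib, top (161,220) and side (187,163). Purple look-alike: top (131,265), side (139,167). Other blue things: tube rack, top (383,224), and a blue box, top (500,145). I choose the first and check it, together with the unit, in one close crop.

```bash
cat > h.py <<'E'
import numpy as np, cv2
from scipy.spatial.transform import Rotation as R
from bench import telemetry, camera, get_calibration, r
def cal(n):
    c=get_calibration(n); return c, 192/np.tan(np.radians(c['fovy'])/2), R.from_quat(c['rotation']).as_matrix()
def ray(n,u,v):
    c,f,M=cal(n); d=M@np.array([(u-c['cx'])/f,-(v-c['cy'])/f,-1]); return np.array(c['xyz']),d/np.linalg.norm(d)
def plane(n,u,v,z):
    o,d=ray(n,u,v); return o+d*(z-o[2])/d[2]
def proj(n,p):
    c,f,M=cal(n); q=M.T@(np.asarray(p,float)-c['xyz']); return np.array([c['cx']-f*q[0]/q[2], c['cy']+f*q[1]/q[2]])
def tri(a,b,na='top',nb='side'):
    o1,d1=ray(na,*a); o2,d2=ray(nb,*b)
    t=np.linalg.lstsq(np.c_[d1,-d2],o2-o1,rcond=None)[0]
    p,q=o1+t[0]*d1,o2+t[1]*d2; return (p+q)/2, np.linalg.norm(p-q)
def crop(im,x,y,w,h,s): return cv2.resize(im[y:y+h,x:x+w],None,fx=s,fy=s,interpolation=cv2.INTER_CUBIC)
E
python3 - <<'E'
from h import *
t=cv2.imread('pics/top0.png'); s=cv2.imread('pics/side0.png')
out=np.zeros((600,800,3),np.uint8)
a=crop(t,228,155,97,108,4);out[:432,:388]=a
a=crop(s,190,165,130,115,3);out[:345,400:790]=a
a=crop(t,140,195,40,50,4)[:160];out[435:435+160,:160]=a
a=crop(s,165,145,45,35,6);out[350:560,400:670]=a
cv2.imwrite('pics/c1.png',out)
# robot tool check: project TCP
for n in('top','side'): print(n,proj(n,telemetry.read_state()['ee_pos']))
E
```

```text
top [ 16.93671749 352.54787609]
side [ 33.99494825 105.73826149]
```

View pics/c1.png

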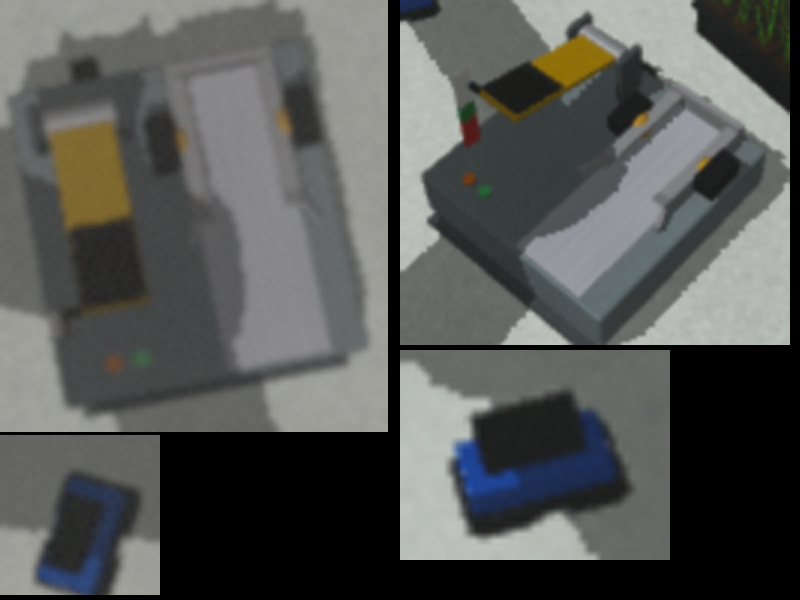

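The crop shows the blue pack with its black rib and foot; it is not the purple one. The shoe's mouth faces the robot, and the paddle lies on the left with its pad toward the robot. I rectify the views onto known planes to read the geometry.

```bash
cat >> h.py <<'E'
def rect(n,im,x0,x1,y0,y1,z,s):
    # world-plane picture: up = +x, left = +y, s px per m
    W,H=int((y1-y0)*s),int((x1-x0)*s)
    c=[(x1,y1),(x1,y0),(x0,y0),(x0,y1)]
    Hm=cv2.getPerspectiveTransform(np.float32([[0,0],[W,0],[W,H],[0,H]]),np.float32([proj(n,(a,b,z)) for a,b in c]))
    return cv2.warpPerspective(im,Hm,(W,H),flags=cv2.INTER_CUBIC|cv2.WARP_INVERSE_MAP)
E
python3 - <<'E'
from h import *
ims={n:cv2.imread(f'pics/{n}0.png') for n in('top','side')}
def blob(m):
    n,l,st,c=cv2.connectedComponentsWithStats(m.astype(np.uint8)); return l,st,c
for n,im in ims.items():
    hsv=cv2.cvtColor(im,cv2.COLOR_BGR2HSV)
    m=cv2.inRange(hsv,(108,120,30),(128,255,255)); l,st,c=blob(m)
    for i in range(1,len(st)):
        if st[i][4]>25: print(n,'blue',st[i],c[i],plane(n,*c[i],.026).round(3))
    m=cv2.inRange(hsv,(18,120,60),(32,255,255)); l,st,c=blob(m)
    for i in range(1,len(st)):
        if st[i][4]>25: print(n,'yel',st[i],c[i])
# unit corners
def T(x,y): return (228+x/4-.4,155+y/4-.4)
def S(x,y): return (190+(x-400)/3-.3,165+y/3-.3)
for nm,a,b in [('plateL',T(237,370),S(527,248)),('plateR',T(330,350),S(583,297)),('pad nearL',T(82,312),S(481,94)),('pad nearR',T(147,298),S(517,117)),('orange',T(114,364),S(469,179)),('green',T(142,358),S(485,191)),('postTop',T(70,318),S(465,72))]:
    p,g=tri(a,b); print(nm,p.round(4),round(g,4))
E
```

```text
top blue [150 220  16  14  81] [158.77777778 228.85185185] [0.494 0.334 0.026]
top yel [241 186  20  26 378] [250.26719577 198.72222222]
side blue [174 155  27  17 186] [187.12365591 165.01075269] [0.514 0.316 0.026]
side yel [217 177  45  29 338] [244.03846154 187.85502959]
plateL [ 0.4338 -0.0419  0.0605] 0.0072
plateR [ 0.4446 -0.1077  0.0573] 0.0045
pad nearL [0.4725 0.0645 0.1378] 0.0008
pad nearR [0.4803 0.0216 0.142 ] 0.0009
orange [0.4376 0.0461 0.0621] 0.0006
green [0.4413 0.0262 0.0625] 0.0007
postTop [0.4667 0.0718 0.1651] 0.0026
```

```bash
python3 - <<'E'
from h import *
ims={n:cv2.imread(f'pics/{n}0.png') for n in('top','side')}
out=np.zeros((600,800,3),np.uint8)
for k,n in enumerate(ims):
    # unit: x .40-.70, y -.16-.11 @ z .06+? 1.25 px/mm
    a=rect(n,ims[n],.41,.70,-.17,.01,.060,2000); a=a[:, :]
    a=cv2.resize(a,None,fx=.9,fy=.9)[:, :]
    out[:522,k*330:k*330+324]=a[:522]
b=[rect(n,ims[n],.45,.57,.25,.37,.052,1160) for n in ims]
out[0:139,661:800]=b[0];out[150:289,661:800]=b[1]
b=[rect(n,ims[n],.45,.57,.25,.37,.026,1160) for n in ims]
out[300:439,661:800]=b[0];out[450:589,661:800]=b[1]
cv2.imwrite('pics/c2.png',out)
E
```

```text
(no output)
```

View pics/c2.png

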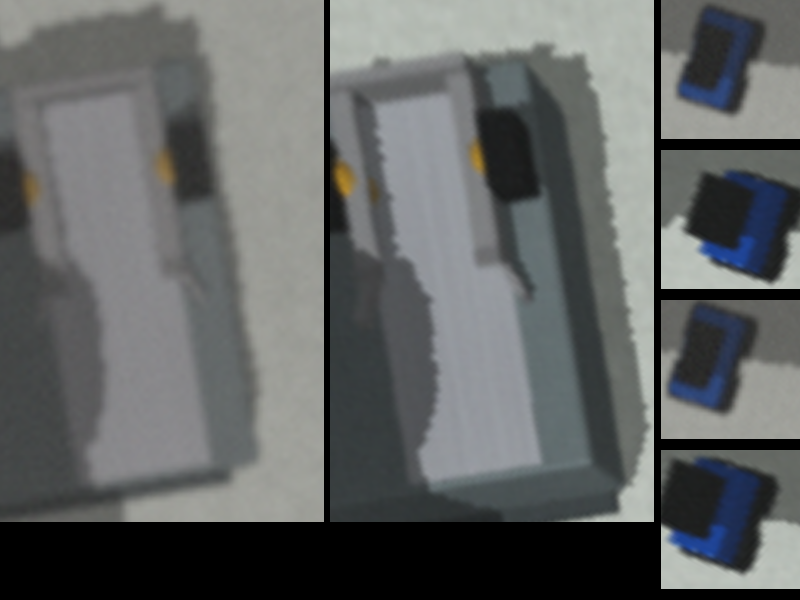

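```bash
cat >> h.py <<'E'
def rectf(n,im,o,yaw,u0,u1,v0,v1,z,s):
    # picture of frame (o,yaw): rows u1->u0 (along +x), cols v1->v0
    c,sn=np.cos(yaw),np.sin(yaw); W,H=int((v1-v0)*s),int((u1-u0)*s)
    P=[(o[0]+c*u-sn*v,o[1]+sn*u+c*v,z) for u,v in((u1,v1),(u1,v0),(u0,v0),(u0,v1))]
    Hm=cv2.getPerspectiveTransform(np.float32([[0,0],[W,0],[W,H],[0,H]]),np.float32([proj(n,p) for p in P]))
    return cv2.warpPerspective(im,Hm,(W,H),flags=cv2.INTER_CUBIC|cv2.WARP_INVERSE_MAP)
E
python3 - <<'E'
from h import *
ims={n:cv2.imread(f'pics/{n}0.png') for n in('top','side')}
o=np.array([.4364,-.0738]);yaw=.18
def edge(n,z,u0,u1,vc,sign,w=.010):
    im=cv2.cvtColor(rectf(n,ims[n],o,yaw,u0,u1,vc-w,vc+w,z,2000),cv2.COLOR_BGR2GRAY).astype(float)
    im=cv2.GaussianBlur(im,(0,0),3); g=sign*np.gradient(im,axis=1)
    g=np.clip(g,0,None)**2
    v=vc+w-(g*np.arange(g.shape[1])).sum(1)/g.sum(1)/2000
    u=u1-np.arange(len(v))/2000
    p=np.polyfit(u,v,1)
    ok=abs(np.polyval(p,u)-v)<.002; p=np.polyfit(u[ok],v[ok],1)
    print(n,z,vc,'slope %.4f v(mid) %.4f rms %.4f n%d/%d'%(p[0],np.polyval(p,(u0+u1)/2),np.std(np.polyval(p,u[ok])-v[ok]),ok.sum(),len(v)))
for n in ims:
    print('plate R'); edge(n,.06,.005,.075,-.034,-1)
    print('plate L'); edge(n,.06,.005,.075,.034,1)
for n in ims:
    print('lip inner R / L'); edge(n,.075,.12,.21,-.026,-1,.007); edge(n,.075,.12,.21,.026,1,.007)
# composite for view: lips plane
out=np.zeros((600,800,3),np.uint8)
for k,n in enumerate(ims):
    out[:575,k*400:k*400+400]=rectf(n,ims[n],o,yaw,-.02,.21,-.08,.08,.075,2500)
cv2.imwrite('pics/c3.png',out)
E
```

```text
plate R
top 0.06 -0.034 slope -0.0123 v(mid) -0.0345 rms 0.0001 n139/139
plate L
top 0.06 0.034 slope 0.1052 v(mid) 0.0370 rms 0.0009 n99/139
plate R
side 0.06 -0.034 slope -0.0232 v(mid) -0.0349 rms 0.0002 n139/139
plate L
side 0.06 0.034 slope 0.1226 v(mid) 0.0365 rms 0.0010 n80/139
lip inner R / L
top 0.075 -0.026 slope -0.0050 v(mid) -0.0240 rms 0.0005 n180/180
top 0.075 0.026 slope 0.0008 v(mid) 0.0232 rms 0.0003 n180/180
lip inner R / L<stdin>:8: RuntimeWarning: invalid value encountered in divide
Traceback (most recent call last):
TypeError: expected non-empty vector for x
```

```bash
python3 - <<'E'
from h import *
ims={n:cv2.imread(f'pics/{n}0.png') for n in('top','side')}
o=np.array([.4364,-.0738]);yaw=.17
out=np.zeros((600,800,3),np.uint8)
for k,n in enumerate(ims):
    a=rectf(n,ims[n],o,yaw,-.02,.21,-.08,.08,.075,2500)
    a[:,200]=(0,0,255); a[25:400:125]=(0,255,0)  # u=.2,.15,.1
    out[:575,k*400:k*400+400]=a
cv2.imwrite('pics/c3.png',out)
E
```

```text
(no output)
```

View pics/c3.png

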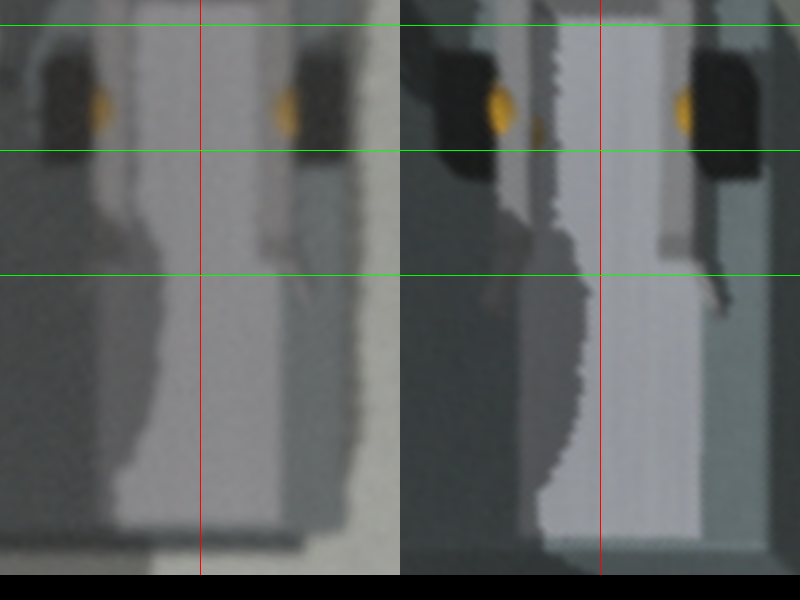

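```bash
python3 - <<'E'
from h import *
ims={n:cv2.imread(f'pics/{n}0.png') for n in('top','side')}
o=np.array([.516,.318]);yaw=-.25
out=np.zeros((600,800,3),np.uint8)
for k,n in enumerate(ims):
  for j,z in enumerate((.052,.008)):
    a=rectf(n,ims[n],o,yaw,-.065,.065,-.06,.06,z,2300)
    a=np.clip(255*(a/255.)**.5,0,255).astype(np.uint8)
    a[:,138]=(0,0,255);a[149]=(0,255,0)
    out[j*300:j*300+299,k*280:k*280+276]=a
cv2.imwrite('pics/c4.png',out[:,:560])
E
```

```text
(no output)
```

View pics/c4.png

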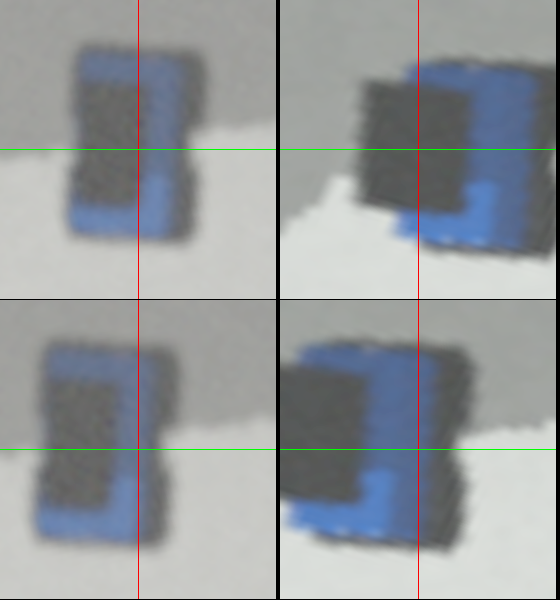

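The rectified crop shows the rib in both views: the top view puts it at rows 80–207, 127 px, which is 56 mm as given. Shoe: home (0.600,-0.044), yaw 0.17. Battery: (0.521,0.332), yaw -0.31. Next I work out the first move.

```bash
cat >> h.py <<'E'
def go(p,yaw,tilt=None):
    s=telemetry.read_state(); Rc=R.from_quat(s['eef_rot'])
    x=[-np.cos(yaw),-np.sin(yaw),0]; x=np.array(x); z=np.array([0,0,-1.]); y=np.cross(z,x)
    if y@Rc.as_matrix()[:,1]<0: x,y=-x,-y
    Rd=R.from_matrix(np.c_[x,y,z])
    print('turn',np.round((Rc.inv()*Rd).as_rotvec()/np.radians(5),3),'shift',np.round(Rc.inv().apply(np.array(p)-s['ee_pos'])/.04,3))
E
python3 - <<'E'
from h import *
print('purple',plane('top',131,265,.026),tri((131,265),(139,166)))
go((.521,.332,.13),-.31); go((.521,.332,.051),-.31)
E
```

```text
purple [0.39179649 0.41395552 0.026     ] (array([0.39147957, 0.41529707, 0.02257391]), np.float64(0.00030342119007051966))
turn [-0.015 -0.    -0.536] shift [-9.306 -3.287  2.85 ]
turn [-0.015 -0.    -0.536] shift [-9.306 -3.284  4.825]
```

Call:
{"method": "drive_tool", "body": {
  "series": [0, 0, 0, -1, -0.35, 0.3, 0.45, 0, 0, -0.1, -2, -0.7, 0.6, 0.45, 0, 0, -0.2, -3, -1.05, 0.9, 0.45, 0, 0, -0.3, -4, -1.4, 1.2, 0.45, 0, 0, -0.4, -5, -1.75, 1.5, 0.45, 0, 0, -0.54, -6, -2.1, 1.8, 0.45, 0, 0, -0.54, -7, -2.45, 2.1, 0.45, 0, 0, -0.54, -8, -2.8, 2.4, 0.45, 0, 0, -0.54, -8.9, -3.15, 2.7, 0.45, 0, 0, -0.54, -9.3, -3.29, 2.85, 0.45]
}}

```text
time: 0.93
ee_pos: [0.5227, 0.3297, 0.1296]
eef_rot: [0.155, 0.988, -0.0, 0.0]
ft_force: [0.2, -0.9, -0.0]
width: 0.0627
grip_force: 0.0
```

```bash
python3 - <<'E'
from h import *
print(telemetry.read_state()['ee_pos'])
out=np.zeros((400,800,3),np.uint8)
for k,n in enumerate(('top','side')):
    im=camera(n)[...,::-1]; im=np.ascontiguousarray(im); cv2.imwrite(f'pics/{n}1.png',im)
    u,v=proj(n,(.521,.332,.09)).astype(int)
    out[:,k*400:k*400+400]=crop(im,max(u-40,0),max(v-40,0),80,80,5)
cv2.imwrite('pics/c5.png',out)
go((.521,.332,.051),-.31)
E
```

```text
[0.52267776 0.32967858 0.12964643]
turn [-0.058  0.012 -0.102] shift [0.146 0.141 1.927]
```

View pics/c5.png

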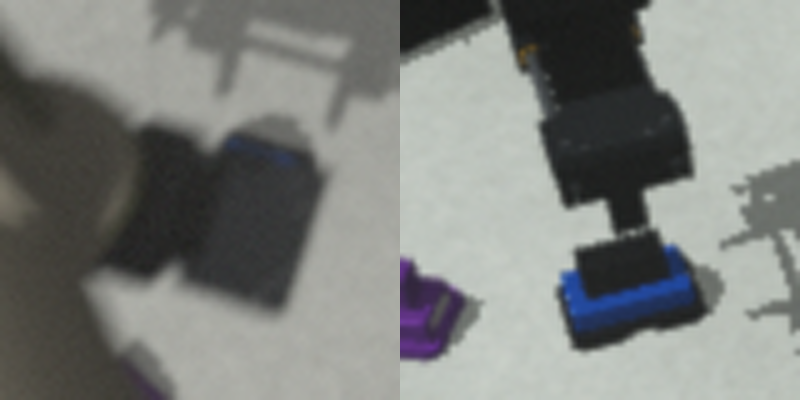

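The gripper stands squarely over the blue pack: near finger at crop (630,210), rib at (622,265). I descend and pinch.

Call:
{"method": "drive_tool", "body": {
  "series": [0, 0, -0.05, 0.05, 0.05, 0.6, 0.45, 0, 0, -0.05, 0.05, 0.05, 1.2, 0.45, 0, 0, -0.05, 0.05, 0.05, 1.7, 0.45, 0, 0, -0.05, 0.05, 0.05, 1.9, 0.45, 0, 0, -0.05, 0.05, 0.05, 1.92, 0.45, 0, 0, -0.05, 0.05, 0.05, 1.92, -1, 0, 0, -0.05, 0.05, 0.05, 1.92, -1, 0, 0, -0.05, 0.05, 0.05, 1.92, -1, 0, 0, -0.05, 0.05, 0.05, 1.92, -1, 0, 0, -0.05, 0.05, 0.05, 1.92, -1],
  "grip_force": 40
}}

```text
time: 1.87
ee_pos: [0.5199, 0.3352, 0.0546]
eef_rot: [0.152, 0.988, 0.0, 0.0]
ft_force: [0.5, -0.5, -0.6]
width: 0.0376
grip_force: 0.0
```

Call:
{"method": "drive_tool", "body": {
  "series": [0, 0, 0, 0, 0, 0, -1, 0, 0, 0, 0, 0, 0, -1]
}}

```text
time: 2.03
ee_pos: [0.5197, 0.3343, 0.054]
eef_rot: [0.152, 0.988, -0.0, 0.0]
ft_force: [-1.7, -3.2, 2.5]
width: 0.0246
grip_force: 1.7
```

Call:
{"method": "drive_tool", "body": {
  "series": [0, 0, 0, 0, 0, 0, -1, 0, 0, 0, 0, 0, 0, -1, 0, 0, 0, 0, 0, -0.5, -1, 0, 0, 0, 0, 0, -1.3, -1, 0, 0, 0, 0, 0, -2.1, -1, 0, 0, 0, 0, 0, -2.9, -1, 0, 0, 0, 0, 0, -3.7, -1, 0, 0, 0, 0, 0, -3.7, -1]
}}

```text
time: 2.7
ee_pos: [0.5217, 0.3368, 0.2084]
eef_rot: [0.152, 0.988, 0.004, 0.003]
ft_force: [0.9, 0.7, -3.4]
width: 0.0235
grip_force: 40.0
```

```bash
python3 - <<'E'
from h import *
out=np.zeros((400,800,3),np.uint8)
p=telemetry.read_state()['ee_pos']
for k,n in enumerate(('top','side')):
    im=np.ascontiguousarray(camera(n)[...,::-1]); cv2.imwrite(f'pics/{n}2.png',im)
go((.481,-.064,.20),.17)
E
```

```text
turn [ 0.018  0.012 -5.442] shift [-2.075 -9.818  0.037]
```

Call:
{"method": "drive_tool", "body": {
  "series": [0, 0, -0.5, -0.1, -0.6, -0.6, -1, 0, 0, -1, -0.3, -1.5, -1.2, -1, 0, 0, -1.6, -0.5, -2.5, -1.2, -1, 0, 0, -2.1, -0.7, -3.5, -1.2, -1, 0, 0, -2.7, -0.9, -4.5, -1.2, -1, 0, 0, -3.3, -1.1, -5.5, -1.2, -1, 0, 0, -3.9, -1.4, -6.5, -1.2, -1, 0, 0, -4.5, -1.6, -7.5, -1.2, -1, 0, 0, -5, -1.8, -8.5, -1.2, -1, 0, 0, -5.44, -2, -9.3, -1.2, -1]
}}

```text
time: 3.63
ee_pos: [0.4822, -0.0469, 0.2475]
eef_rot: [-0.085, 0.996, -0.0, -0.002]
ft_force: [1.1, -1.4, -4.3]
width: 0.0234
grip_force: 40.0
```

Call:
{"method": "drive_tool", "body": {
  "series": [0, 0, 0, 0, 0, 0, -1, 0, 0, 0, 0, 0, 0, -1, 0, 0, 0, 0, 0, 0, -1]
}}

```text
time: 3.88
ee_pos: [0.4834, -0.0434, 0.248]
eef_rot: [-0.085, 0.996, 0.0, -0.001]
ft_force: [0.5, 1.0, -4.6]
width: 0.0237
grip_force: 40.0
```

```bash
python3 - <<'E'
from h import *
print(telemetry.read_state()['ft_force'])
go((.471,-.066,.16),.17)
E
```

```text
[ 0.51977853  0.98707913 -4.599592  ]
turn [ 0.006 -0.031 -0.007] shift [ 0.395 -0.507  2.201]
```

Call:
{"method": "drive_tool", "body": {
  "series": [0, 0, 0, 0.4, -0.5, 0.7, -1, 0, 0, 0, 0.4, -0.5, 1.5, -1, 0, 0, 0, 0.4, -0.5, 2.3, -1, 0, 0, 0, 0.4, -0.5, 2.9, -1, 0, 0, 0, 0.4, -0.5, 2.9, -1, 0, 0, 0, 0.4, -0.5, 2.9, -1]
}}

```text
time: 4.38
ee_pos: [0.4708, -0.0652, 0.1327]
eef_rot: [-0.085, 0.996, -0.0, -0.002]
ft_force: [1.1, -0.6, -3.8]
width: 0.0236
grip_force: 40.0
```

```bash
python3 - <<'E'
from h import *
s=telemetry.read_state(); print(s['ee_pos'],s['ft_force'])
o=np.array([.4364,-.0738]);yaw=.17
out=np.zeros((600,800,3),np.uint8)
zb=s['ee_pos'][2]-.054
for k,n in enumerate(('top','side')):
    im=np.ascontiguousarray(camera(n)[...,::-1]); cv2.imwrite(f'pics/{n}3.png',im)
    a=rectf(n,im,o,yaw,-.03,.21,-.08,.08,zb+.008,2500); a=np.clip(255*(a/255.)**.6,0,255).astype(np.uint8); a[:,195]=(0,0,255); out[:,k*400:k*400+400]=a
cv2.imwrite('pics/c6.png',out)
go((.471,-.066,.114),.17)
E
```

```text
[ 0.47080941 -0.0652338   0.13274146] [ 1.09199052 -0.56285752 -3.83665843]
turn [-0.002  0.018  0.006] shift [ 0.043 -0.001  0.526]
```

View pics/c6.png

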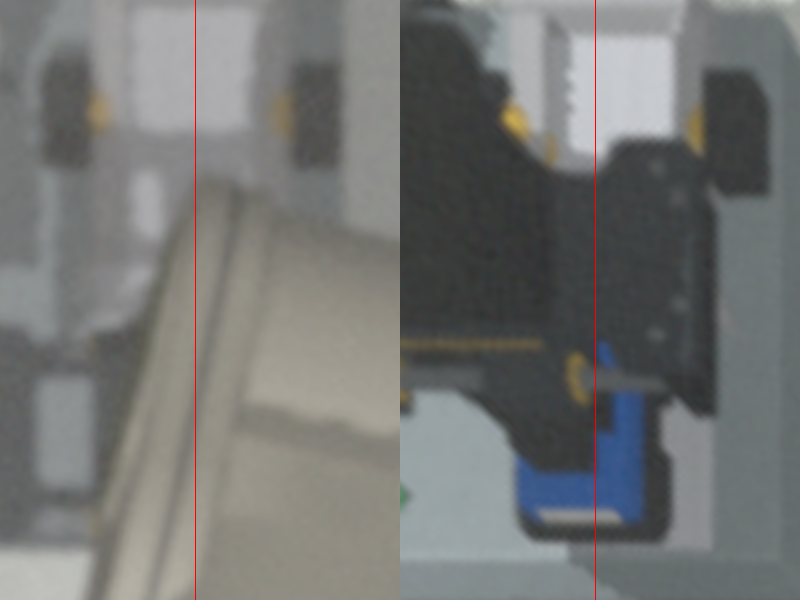

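Side crop: the foot spans columns 518–670 (61 mm) with its centre at 594, against the shoe axis at 595, so it is aligned. The foot's near edge is at row 535, so the battery centre is about 4–6 mm ahead of the TCP. I lower it gently.

Call:
{"method": "drive_tool", "body": {
  "series": [0, 0, 0, 0.1, 0, 0, -1, 0, 0, 0, 0.12, 0, 0.2, -1, 0, 0, 0, 0.12, 0, 0.35, -1, 0, 0, 0, 0.12, 0, 0.42, -1, 0, 0, 0, 0.12, 0, 0.45, -1, 0, 0, 0, 0.12, 0, 0.45, -1]
}}

```text
time: 4.98
ee_pos: [0.4667, -0.0671, 0.1154]
eef_rot: [-0.085, 0.996, 0.0, -0.0]
ft_force: [-0.9, -0.1, -4.7]
width: 0.0239
grip_force: 40.0
```

Call:
{"method": "drive_tool", "body": {
  "series": [0, 0, 0, 0, 0, 0.04, -1, 0, 0, 0, 0, 0, 0.04, -1]
}}

```text
time: 5.15
ee_pos: [0.467, -0.0671, 0.114]
eef_rot: [-0.085, 0.996, 0.0, 0.0]
ft_force: [-0.6, 0.0, -4.6]
width: 0.0236
grip_force: 40.0
```

Call:
{"method": "drive_tool", "body": {
  "series": [0, 0, 0, 0, 0, 0.05, -1, 0, 0, 0, 0, 0, 0.05, -1]
}}

```text
time: 5.32
ee_pos: [0.4672, -0.0671, 0.1138]
eef_rot: [-0.085, 0.996, 0.0, 0.0]
ft_force: [-11.2, 0.7, 19.2]
width: 0.0235
grip_force: 40.0
```

Call:
{"method": "drive_tool", "body": {
  "series": [0, 0, 0, 0, 0, 0.05, -1, 0, 0, 0, 0, 0, 0.05, -1]
}}

```text
time: 5.48
ee_pos: [0.4677, -0.067, 0.1133]
eef_rot: [-0.084, 0.996, 0.001, 0.001]
ft_force: [-18.8, 1.0, 37.7]
width: 0.0235
grip_force: 40.0
```

Call:
{"method": "drive_tool", "body": {
  "series": [0, 0, 0, 0, 0, -0.09, -1, 0, 0, 0, -0.2, -0.01, -0.09, -1, 0, 0, 0, -0.4, -0.01, -0.09, -1, 0, 0, 0, -0.6, -0.01, -0.09, -1, 0, 0, 0, -0.8, -0.01, -0.09, -1, 0, 0, 0, -1.0, -0.01, -0.09, -1, 0, 0, 0, -1.0, -0.01, -0.09, -1]
}}

```text
time: 6.07
ee_pos: [0.5082, -0.0603, 0.1135]
eef_rot: [-0.085, 0.996, -0.0, 0.0]
ft_force: [-0.0, -0.0, -3.4]
width: 0.0239
grip_force: 40.0
```

Call:
{"method": "drive_tool", "body": {
  "series": [0, 0, 0, -0.2, 0, 0, -1, 0, 0, 0, -0.4, 0, 0, -1, 0, 0, 0, -0.6, 0, 0, -1, 0, 0, 0, -0.6, 0, 0, -1]
}}

```text
time: 6.4
ee_pos: [0.5315, -0.0561, 0.1136]
eef_rot: [-0.085, 0.996, -0.0, 0.0]
ft_force: [-0.1, 0.0, -3.6]
width: 0.0241
grip_force: 40.0
```

Call:
{"method": "drive_tool", "body": {
  "series": [0, 0, 0, -0.15, 0, 0, -1, 0, 0, 0, -0.3, 0, 0, -1, 0, 0, 0, -0.45, 0, 0, -1, 0, 0, 0, -0.55, 0, 0, -1, 0, 0, 0, -0.55, 0, 0, -1]
}}

```text
time: 6.82
ee_pos: [0.5524, -0.0528, 0.1135]
eef_rot: [-0.085, 0.996, -0.0, -0.0]
ft_force: [1.0, 0.2, -2.0]
width: 0.0235
grip_force: 40.0
```

Call:
{"method": "drive_tool", "body": {
  "series": [0, 0, 0, -0.1, 0, 0, -1, 0, 0, 0, -0.2, 0, 0, -1, 0, 0, 0, -0.3, 0, 0, -1, 0, 0, 0, -0.3, 0, 0, -1]
}}

```text
time: 7.15
ee_pos: [0.5633, -0.051, 0.1137]
eef_rot: [-0.085, 0.996, 0.0, -0.001]
ft_force: [-0.9, 0.2, -2.7]
width: 0.0238
grip_force: 40.0
```

Call:
{"method": "drive_tool", "body": {
  "series": [0, 0, 0, -0.08, 0, 0, -1, 0, 0, 0, -0.15, 0, 0, -1, 0, 0, 0, -0.15, 0, 0, -1]
}}

```text
time: 7.4
ee_pos: [0.5692, -0.05, 0.1136]
eef_rot: [-0.085, 0.996, 0.0, -0.0]
ft_force: [-2.7, 0.0, -1.1]
width: 0.0237
grip_force: 40.0
```

Call:
{"method": "drive_tool", "body": {
  "series": [0, 0, 0, -0.08, 0, 0, -1, 0, 0, 0, -0.15, 0, 0, -1, 0, 0, 0, -0.15, 0, 0, -1]
}}

```text
time: 7.65
ee_pos: [0.5753, -0.049, 0.1136]
eef_rot: [-0.085, 0.996, 0.0, -0.0]
ft_force: [-2.5, -0.5, -0.4]
width: 0.024
grip_force: 40.0
```

Call:
{"method": "drive_tool", "body": {
  "series": [0, 0, 0, -0.08, 0, 0, -1, 0, 0, 0, -0.15, 0, 0, -1, 0, 0, 0, -0.15, 0, 0, -1]
}}

```text
time: 7.9
ee_pos: [0.5813, -0.048, 0.1136]
eef_rot: [-0.085, 0.996, 0.0, -0.0]
ft_force: [-2.3, -0.5, -2.2]
width: 0.0237
grip_force: 40.0
```

Call:
{"method": "drive_tool", "body": {
  "series": [0, 0, 0, -0.08, 0, 0, -1, 0, 0, 0, -0.15, 0, 0, -1, 0, 0, 0, -0.15, 0, 0, -1]
}}

```text
time: 8.15
ee_pos: [0.5878, -0.0468, 0.1137]
eef_rot: [-0.085, 0.996, 0.0, 0.001]
ft_force: [3.1, 0.4, -6.1]
width: 0.0236
grip_force: 40.0
```

Call:
{"method": "drive_tool", "body": {
  "series": [0, 0, 0, -0.05, 0, 0, -1, 0, 0, 0, -0.1, 0, 0, -1, 0, 0, 0, -0.1, 0, 0, -1]
}}

```text
time: 8.4
ee_pos: [0.5922, -0.0459, 0.1137]
eef_rot: [-0.085, 0.996, -0.0, 0.001]
ft_force: [3.5, -0.1, -6.4]
width: 0.0235
grip_force: 40.0
```

Call:
{"method": "drive_tool", "body": {
  "series": [0, 0, 0, -0.05, 0, 0, -1, 0, 0, 0, -0.05, 0, 0, -1]
}}

```text
time: 8.57
ee_pos: [0.5942, -0.0457, 0.114]
eef_rot: [-0.085, 0.996, -0.0, 0.001]
ft_force: [3.1, 0.4, -4.0]
width: 0.0238
grip_force: 40.0
```

Call:
{"method": "drive_tool", "body": {
  "series": [0, 0, 0, -0.05, 0, 0, -1, 0, 0, 0, -0.05, 0, 0, -1]
}}

```text
time: 8.73
ee_pos: [0.5952, -0.0455, 0.1137]
eef_rot: [-0.085, 0.996, 0.0, -0.0]
ft_force: [1.0, -0.8, -4.3]
width: 0.0237
grip_force: 40.0
```

Call:
{"method": "drive_tool", "body": {
  "series": [0, 0, 0, -0.05, 0, 0, -1, 0, 0, 0, -0.05, 0, 0, -1]
}}

```text
time: 8.9
ee_pos: [0.5972, -0.0452, 0.1137]
eef_rot: [-0.085, 0.996, 0.0, -0.0]
ft_force: [0.3, 0.1, -3.6]
width: 0.0236
grip_force: 40.0
```

Call:
{"method": "drive_tool", "body": {
  "series": [0, 0, 0, -0.05, 0, 0, -1, 0, 0, 0, -0.05, 0, 0, -1]
}}

```text
time: 9.07
ee_pos: [0.5987, -0.045, 0.1137]
eef_rot: [-0.085, 0.996, 0.0, -0.001]
ft_force: [-4.0, 0.4, -1.0]
width: 0.0234
grip_force: 40.0
```

Call:
{"method": "drive_tool", "body": {
  "series": [0, 0, 0, -0.05, 0, 0, -1, 0, 0, 0, -0.05, 0, 0, -1]
}}

```text
time: 9.23
ee_pos: [0.5989, -0.045, 0.1138]
eef_rot: [-0.084, 0.996, 0.0, -0.003]
ft_force: [-15.3, 0.2, 8.7]
width: 0.0239
grip_force: 40.0
```

Call:
{"method": "drive_tool", "body": {
  "series": [0, 0, 0, -0.03, 0, 0, -1, 0, 0, 0, -0.03, 0, 0, -1]
}}

```text
time: 9.4
ee_pos: [0.5991, -0.045, 0.1138]
eef_rot: [-0.084, 0.996, 0.001, -0.004]
ft_force: [-21.0, 0.1, 15.3]
width: 0.0239
grip_force: 40.0
```

```bash
python3 - <<'E'
from h import *
s=telemetry.read_state(); print(s['ee_pos'],s['ft_force'])
o=np.array([.4364,-.0738]);yaw=.17
out=np.zeros((600,800,3),np.uint8)
for k,n in enumerate(('top','side')):
    im=np.ascontiguousarray(camera(n)[...,::-1]); cv2.imwrite(f'pics/{n}4.png',im)
    a=rectf(n,im,o,yaw,.03,.27,-.08,.08,.068,2500); a=np.clip(255*(a/255.)**.6,0,255).astype(np.uint8); a[:,195]=(0,0,255); out[:,k*400:k*400+400]=a
cv2.imwrite('pics/c7.png',out)
E
```

```text
[ 0.59907854 -0.04500564  0.11384301] [-20.9917348    0.08503626  15.3330378 ]
```

View pics/c7.png

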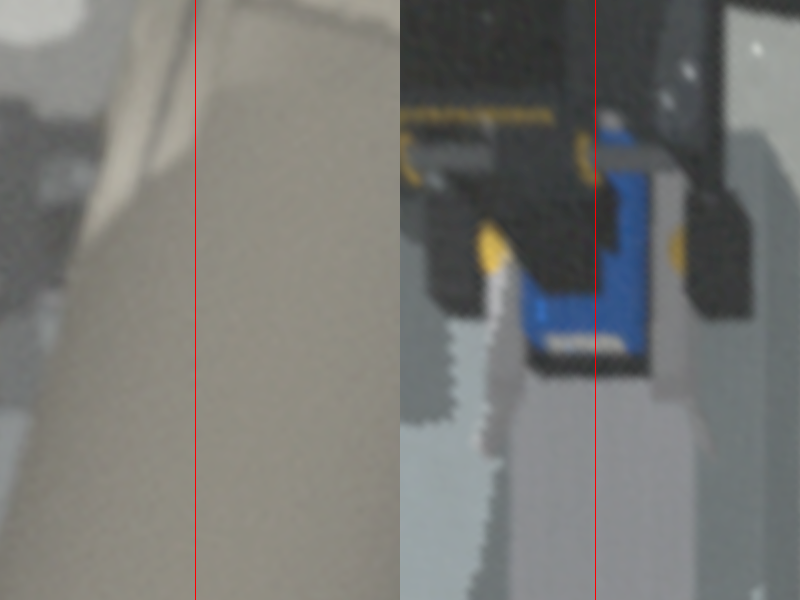

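The pack is under the lips and stopped hard (21 N), with the foot's near edge at row 370, so its centre is at u≈0.167: home or just past it, at the end stop. The pull changed sign near TCP x=0.597, which is the click. I ease back to that point.

Call:
{"method": "drive_tool", "body": {
  "series": [0, 0, 0, 0.06, 0, 0, -1, 0, 0, 0, 0.12, 0, 0, -1, 0, 0, 0, 0.12, 0, 0, -1, 0, 0, 0, 0.12, 0, 0, -1]
}}

```text
time: 9.83
ee_pos: [0.5977, -0.0451, 0.1137]
eef_rot: [-0.085, 0.996, 0.0, 0.0]
ft_force: [0.0, -0.0, -5.4]
width: 0.0236
grip_force: 40.0
```

Call:
{"method": "drive_tool", "body": {
  "series": [0, 0, 0, 0.05, 0, 0, -1, 0, 0, 0, 0.05, 0, 0, -1]
}}

```text
time: 10.0
ee_pos: [0.5955, -0.0456, 0.1137]
eef_rot: [-0.085, 0.996, 0.0, 0.0]
ft_force: [0.2, 0.6, -4.1]
width: 0.0235
grip_force: 40.0
```

Call:
{"method": "drive_tool", "body": {
  "series": [0, 0, 0, -0.04, 0, 0, -1, 0, 0, 0, -0.08, 0, 0, -1, 0, 0, 0, -0.08, 0, 0, -1]
}}

```text
time: 10.25
ee_pos: [0.5986, -0.045, 0.1137]
eef_rot: [-0.085, 0.996, 0.0, -0.0]
ft_force: [-2.2, 0.5, -0.9]
width: 0.0237
grip_force: 40.0
```

Call:
{"method": "drive_tool", "body": {
  "series": [0, 0, 0, -0.03, 0, 0, -1, 0, 0, 0, -0.03, 0, 0, -1]
}}

```text
time: 10.42
ee_pos: [0.5988, -0.045, 0.1137]
eef_rot: [-0.084, 0.996, 0.0, -0.001]
ft_force: [-9.5, -0.4, 3.2]
width: 0.0231
grip_force: 40.0
```

Call:
{"method": "drive_tool", "body": {
  "series": [0, 0, 0, 0.065, 0, 0, -1, 0, 0, 0, 0.065, 0, 0, -1, 0, 0, 0, 0.065, 0, 0, -1]
}}

```text
time: 10.67
ee_pos: [0.5976, -0.0452, 0.1137]
eef_rot: [-0.085, 0.996, 0.0, 0.0]
ft_force: [0.2, 1.1, -4.6]
width: 0.0238
grip_force: 40.0
```

Call:
{"method": "drive_tool", "body": {
  "series": [0, 0, 0, 0, 0, 0, -0.15, 0, 0, 0, 0, 0, 0, -0.15, 0, 0, 0, 0, 0, 0, -0.15, 0, 0, 0, 0, 0, 0, -0.15, 0, 0, 0, 0, 0, -0.4, -0.15, 0, 0, 0, 0, 0, -1, -0.15, 0, 0, 0, 0, 0, -1.8, -0.15, 0, 0, 0, 0, 0, -2.6, -0.5, 0, 0, 0, 0, 0, -2.6, -1, 0, 0, 0, 0, 0, -2.6, -1]
}}

```text
time: 11.5
ee_pos: [0.5985, -0.0454, 0.22]
eef_rot: [-0.085, 0.996, 0.0, 0.002]
ft_force: [-0.8, 0.3, -0.4]
width: 0.0246
grip_force: 0.0
```

```bash
python3 - <<'E'
from h import *
c,s=np.cos(.17),np.sin(.17)
o=np.array([.4364,-.0738])
def W(u,v): return o+[c*u-s*v,s*u+c*v]
# pad near corners in unit (u,v), v=.107 expected paddle centre
for p in [(.4725,.0645),(.4803,.0216)]:
    d=np.array(p)-o; print(d@[c,s],d@[-s,c])
# black/yellow boundary: top (crop) ~ (66,230),(130,218); side (538,66),(575,90)
T=lambda x,y:(228+x/4-.4,155+y/4-.4); S=lambda x,y:(190+(x-400)/3-.3,165+y/3-.3)
for a,b in [(T(66,228),S(531,65)),(T(131,217),S(573,90))]:
    p,g=tri(a,b); d=p[:2]-o; print(p.round(4),round(g,4),d@[c,s],d@[-s,c])
print(telemetry.read_state()['ee_pos'])
go((.55,-.05,.26),.17)
E
```

```text
0.05897752896140066 0.1301988904622737
0.059407167368321134 0.08659768163913098
[0.5301 0.0738 0.1251] 0.0029 0.11731526025330909 0.12964349486224414
[0.5389 0.0284 0.125 ] 0.0092 0.11827080506384362 0.08340366166271324
[ 0.59853087 -0.04536823  0.2199719 ]
turn [-0.003  0.051 -0.008] shift [ 1.211  0.09  -1.006]
```

```bash
python3 - <<'E'
from h import *
c,s=np.cos(.17),np.sin(.17)
u,v=.085,.105; p=(.4364+c*u-s*v,-.0738+s*u+c*v); print(p)
go((*p,.21),.17); go((*p,.137),.17)
n='side'; im=np.ascontiguousarray(camera(n)[...,::-1]); cv2.imwrite('pics/side5.png',im)
E
```

```text
(np.float64(0.502410558535278), np.float64(0.04406690019619854))
turn [-0.003  0.051 -0.008] shift [1.993 2.609 0.24 ]
turn [-0.003  0.051 -0.008] shift [2.001 2.609 2.065]
```

Call:
{"method": "drive_tool", "body": {
  "series": [0, 0, 0, 0.5, 0.6, 0.1, -1, 0, 0, 0, 1, 1.2, 0.1, -1, 0, 0, 0, 1.5, 1.8, 0.1, -1, 0, 0, 0, 1.9, 2.4, 0.1, -1, 0, 0, 0, 2, 2.6, 0.15, -1, 0, 0, 0, 2, 2.6, 0.2, -1, 0, 0, 0, 2, 2.6, 0.2, -1]
}}

```text
time: 12.13
ee_pos: [0.5008, 0.0436, 0.2088]
eef_rot: [-0.085, 0.996, -0.0, -0.001]
ft_force: [0.1, 0.2, -0.7]
width: 0.0006
grip_force: 0.0
```

```bash
python3 - <<'E'
from h import *
c,s=np.cos(.17),np.sin(.17)
st=telemetry.read_state(); print(st['ee_pos'],st['ft_force'],st['width'])
u,v=.085,.105; p=(.4364+c*u-s*v,-.0738+s*u+c*v)
go((*p,.137),.17)
im=np.ascontiguousarray(camera('side')[...,::-1]); cv2.imwrite('pics/side6.png',im)
a=rectf('side',im,(.4364,-.0738),.17,.03,.27,-.08,.08,.068,2500)
out=np.zeros((600,800,3),np.uint8); out[:,:400]=np.clip(255*(a/255.)**.6,0,255).astype(np.uint8)
out[:400,400:]=crop(im,195,150,100,100,4)
cv2.imwrite('pics/c8.png',out)
E
```

```text
[0.50076196 0.0435798  0.20877223] [ 0.13911434  0.21114514 -0.66461377] 0.0005523320702921778
turn [-0.002 -0.013  0.002] shift [-0.045  0.005  1.794]
```

View pics/c8.png

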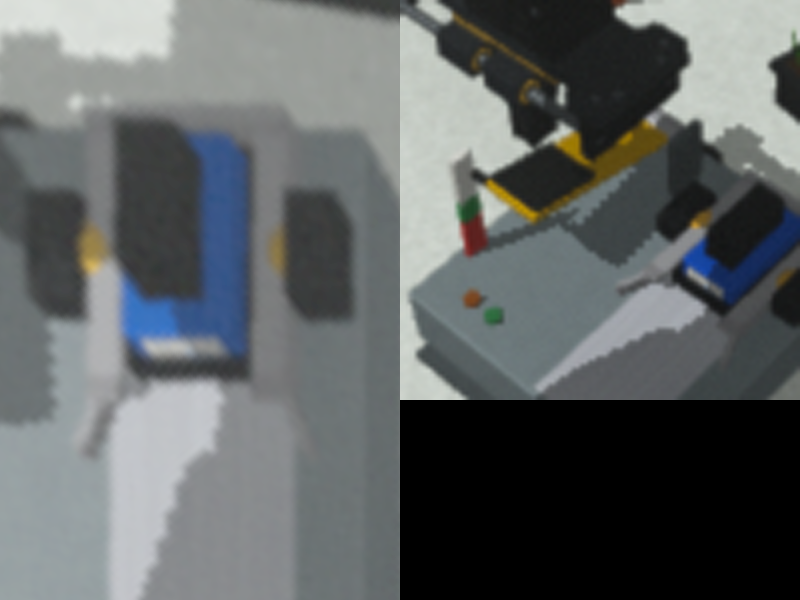

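Battery sits home between the nubs, foot end at row 375, rails symmetric. The closed fingertips at crop (530,130) hang over the pad at (545,175), clear of the post at (465,200). I press slowly.

Call:
{"method": "drive_tool", "body": {
  "series": [0, 0, 0, 0, 0, 0.4, -1, 0, 0, 0, -0.04, 0, 0.8, -1, 0, 0, 0, -0.04, 0, 1.0, -1, 0, 0, 0, -0.04, 0, 1.15, -1, 0, 0, 0, -0.04, 0, 1.25, -1, 0, 0, 0, -0.04, 0, 1.35, -1, 0, 0, 0, -0.04, 0, 1.45, -1, 0, 0, 0, -0.04, 0, 1.5, -1, 0, 0, 0, -0.04, 0, 1.5, -1]
}}

```text
time: 12.93
ee_pos: [0.5026, 0.0439, 0.1497]
eef_rot: [-0.085, 0.996, -0.0, 0.0]
ft_force: [-1.6, -2.2, 3.1]
width: 0.0005
grip_force: 1.8
```

Call:
{"method": "drive_tool", "body": {
  "series": [0, 0, 0, 0, 0, 0.1, -1, 0, 0, 0, 0, 0, 0.2, -1, 0, 0, 0, 0, 0, 0.27, -1, 0, 0, 0, 0, 0, 0.27, -1, 0, 0, 0, 0, 0, 0.27, -1]
}}

```text
time: 13.35
ee_pos: [0.5024, 0.044, 0.1389]
eef_rot: [-0.085, 0.996, 0.0, -0.0]
ft_force: [-2.4, -1.9, 5.2]
width: 0.0006
grip_force: 2.5
```

```bash
python3 - <<'E'
from h import *
st=telemetry.read_state(); print(st['ee_pos'],st['ft_force'])
im=np.ascontiguousarray(camera('side')[...,::-1]); cv2.imwrite('pics/side7.png',im)
cv2.imwrite('pics/c9.png',crop(im,195,150,100,75,8))
hs=cv2.cvtColor(im,cv2.COLOR_BGR2HSV)
E
```

```text
[0.50237268 0.04404457 0.1389028 ] [-2.41224138 -1.88533948  5.19190897]
```

View pics/c9.png

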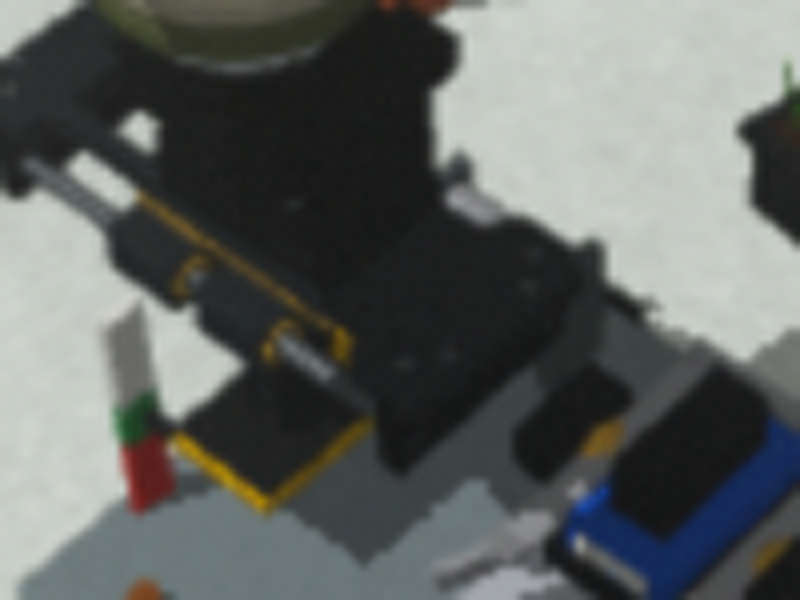

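The pointer at (155,425) lies against the green band (135–140, 395–440), with fingertips at 117 mm. I press the last 1.5 mm.

Call:
{"method": "drive_tool", "body": {
  "series": [0, 0, 0, 0, 0, 0.04, -1, 0, 0, 0, 0, 0, 0.04, -1, 0, 0, 0, 0, 0, 0.04, -1, 0, 0, 0, 0, 0, 0.04, -1, 0, 0, 0, 0, 0, 0.04, -1, 0, 0, 0, 0, 0, 0.04, -1]
}}

```text
time: 13.9
ee_pos: [0.5025, 0.0441, 0.1376]
eef_rot: [-0.085, 0.996, 0.0, 0.0]
ft_force: [-3.2, -1.7, 6.1]
width: 0.0004
grip_force: 2.7
```

Call:
{"method": "drive_tool", "body": {
  "series": [0, 0, 0, 0, 0, 0, -1, 0, 0, 0, 0, 0, 0, -1, 0, 0, 0, 0, 0, 0, -1, 0, 0, 0, 0, 0, 0, -1, 0, 0, 0, 0, 0, 0, -1, 0, 0, 0, 0, 0, 0, -1]
}}

```text
time: 14.4
ee_pos: [0.5025, 0.0441, 0.1376]
eef_rot: [-0.085, 0.996, 0.0, 0.0]
ft_force: [-2.8, -0.9, 5.4]
width: 0.0004
grip_force: 2.7
```

Tip height is 115.6 mm with about 6 N and steady, so the paddle is at run. Handing in.

```bash
python3 -c "
from bench import r
print(r.close_job())"
```

```text
the job is handed in; nothing more can be done
None
```

I handed the job in after about 14.4 s on the robot clock: the blue battery is seated at its home position in the shoe, and the fingertips hold the paddle at run, pad about 115.6 mm above the bench (115 expected). I inferred the click from the force trace and the end stop, not from a direct signal, and I saw no contact with the tray, rack or pot but did not re-measure their positions.

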